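# Tighten the magnet press to the click

## Task

Carry the torque wrench by the neck behind its head, put its square socket down over the square nut on top of the press until the head lies flat on the plate, and let go of it. Then take it again by the black grip at the end of the handle and swing it clockwise (seen from above) until the wrench clicks for the first time; stop there without forcing the handle on beyond the click, and let go, leaving the wrench flat on the nut. Leave the pliers, the tweeter, the terminal plate and the masking tape where they are.

Things in the scene. Friction and masses are not known exactly. Their poses are not given: they have to be found in the camera images.
- wrench: Head of a loose preset click torque wrench (steel, 0.47 kg, 280 mm long): round, 64 mm across, 28 mm high, with a square through-socket 35 mm wide. Origin on the socket's axis at the head's underside; z up, handle along +x, socket sides parallel to x and y. Handle: flat neck, 16 mm rod, black round grip 122 to 234 mm from the axis (25 mm thick, 28 at its ends), end cap to 248 mm.
- grip (a point): Point in the black grip, 185 mm from the socket's axis, 14 mm above the underside. Handle and head are stiff until about 10 N clockwise here (1.8 N m); then it clicks: the handle breaks clockwise about the head's axis (towards the head's -y), resistance falling steadily to half by 0.12 rad; a stop at 0.25 rad would over-tighten. Let back, it springs straight.
- neck (a point): Middle of the flat steel neck behind the head (16 mm wide, 24 mm high, clear of the head from 32 to 92 mm from the socket's axis, underside level with the head's); the point is 55 mm from the axis along the handle, 14 mm above the underside. The wrench balances near here, a little towards the head.
- nut: Square steel nut on the press, 32 mm across flats, 24 mm high, the top 8 mm a cone down to 23 mm. Origin on its upright axis at the plate's top face; x and y square to its flats. Runs easily (0.15 N m) 0.2 to 0.5 rad clockwise, then is tight, at an angle that cannot be seen. Of the four fits choose the handle pointing 35 to 75 degrees to the right of straight ahead: that leaves room to pull.
- press: Fixed magnet press, 156 x 156 mm and 106 mm high: plywood foot, four steel posts, a loudspeaker face down inside, dark steel top plate 150 x 150 mm whose top face is 106 mm above the bench. Origin under its centre, on the bench; the nut stands in the middle of the plate.
- pliers_1: Bystander: pliers with blue handles, 54 x 182 x 12 mm, lying on the bench; origin under its centre.
- tweeter_1: Bystander: small round loudspeaker (dome tweeter), 76 mm across, 37 mm high; origin under its centre.
- terminal_2: Bystander: black terminal plate with two posts, 62 x 62 x 24 mm; origin under its centre.
- tape_masking: Bystander: roll of masking tape lying flat, 100 mm across, 25 mm high; origin under its centre.

How it is judged:
On the way, in this order (a step that is already met when the one before it is completed fails the run):
1. the wrench lies flat on the press with its socket down over the nut, let go (horizontal distance between wrench and nut below 0.006 m and z of wrench in the frame of nut below 0.006 m and angle between wrench's own z axis and vertical below 0.1 rad and contact force between the fingers and wrench below 0.2 N), for 0.2 s.
2. the wrench, on the nut and worked at its black grip, clicks (y of grip in the frame of wrench below -0.008 m and distance between the grasp point and grip below 0.07 m and horizontal distance between wrench and nut below 0.008 m and z of wrench in the frame of nut below 0.01 m).
At the end, for the whole second after the job is handed in: The wrench has clicked once the nut was tight and lies at rest, let go, flat on the press plate (within 0.1 rad) with its socket fully down over the nut (axes within 6 mm, underside within 6 mm of the plate), its handle sprung back straight (grip less than 6 mm aside) (horizontal distance between wrench and nut below 0.006 m and z of wrench in the frame of nut below 0.006 m and angle between wrench's own z axis and vertical below 0.1 rad and y of grip in the frame of wrench above -0.006 m and linear speed of wrench below 0.02 m/s); the robot touches nothing.
It fails at once if the handle is forced on past the click (grip more than 40 mm aside of the line of the head, 0.22 rad) (y of grip in the frame of wrench below -0.04 m).
It fails at once if the wrench is carried by the black grip instead of the neck (height (world z) of wrench above 0.05 m and horizontal distance between wrench and nut above 0.03 m and distance between the grasp point and grip below 0.06 m).
It fails at once if a bystander is shifted by more than 25 mm (distance of any of pliers_1, tweeter_1, terminal_2, tape_masking from where it was at the start of the episode above 0.025 m).
It also fails if it takes over 64 s, if anything falls off the work surface, if the arm or the gripper's body presses on something with over 40 N, if the wrist force passes 120 N, or if a joint passes its speed limit or range.

## Robot

A 7-joint arm with a two-finger parallel gripper is mounted at the origin on the work surface; the furniture and walls round the work are solid. World frame = base frame: x ahead of the robot, y to its left, z up, the work surface at z = 0. Lengths are in m, angles in rad, forces in N, time in s.
With the tool pointing down it reaches from about 0.4 to 0.9 m from the base axis. Payload 5.5 kg.
Tool frame: the origin (TCP) lies midway between the tips of the shut fingers; the grasp point (between the pads) lies 19 mm behind it; y points along the fingers, x is the direction in which the jaws open and shut, and the axes are right-handed (so a half turn about y gives the same grasp; the last joint's range is limited). The gripper opens to 92 mm and grips with 3 to 60 N. Pads are 19 mm wide; open, the fingers measure 130 mm over their backs; the gripper's body (75 mm by 190 mm) begins 47 mm behind the grasp point.
Start: joints at [1.413, 0.501, -0.427, 1.55, 0.221, 1.138, -0.21], TCP at [0.266, -0.593, 0.227] pointing down, gripper open.
Joint ranges: [-2.88, 2.88], [-0.31, 2.03], [-1.54, 1.56], [0.2, 2.42], [-1.41, 4.55], [0.19, 2.02], [-2.57, 2.57]. Speed limits (rad/s): [2.57, 2.57, 3.14, 3.14, 3.14, 3.14, 3.14].

## Interface

Orientations are given as a rotation vector (axis times angle).
In Python, from cell import telemetry, viewer, bot gives the robot as it stands.
- The arm moves only by the tool drive_tool, never from a script. Its argument "motion" is a list of rows, each a list of 5 numbers: the shift along the tool's x, y, z in m, then the turn about the tool's y in rad, then the opening, from 0 (shut) to 1 (fully open). A call has 1 to 10 rows; each row is the pose to reach, as a shift and turn from the pose measured when the call began, along the tool's axes at that moment; what a row does not reach only later rows make up. A row lasts 1/8 s, in which the tool goes at most 62.5 mm and 10.7 degrees, less where a joint would pass 70% of its speed; a pose out of reach is approached as far as the arm can. A call with a gripper value outside its range is refused whole. The fingers move at their own pace and stop on an object; "grip_force" is the grip in N (left out, the last holds). Time passes only in rows, so rows that repeat a pose let the fingers close. It gives the time, the measured TCP pose, the force and the opening at its end, in the units of the state.
- telemetry.observe(): the state, without advancing time (a new reading comes with each control period).
- viewer.get_image(name): name is "scene" or "top" or "wrist"; returns the picture (400x640x3 uint8, red, green, blue); there is no depth.
- viewer.camera_info(name): a dict with "fx", "fy", "cx", "cy" (pixels), "R" (3x3) and "t" (3): a world point X has camera coordinates R X + t. Camera axes: x right, y down, z forward; pixel columns grow to the right and rows downward; lengths in m; the calibration is good to about 2 mm. The wrist camera is an equidistant fisheye: a pixel r from the principal point sees the ray r / f radians off the axis. A picture is of the moment at which its call begins: read the wrist's pose just before it. camera_info takes no time and is no camera call; for the wrist camera it gives the pose at the moment of the call.
- bot.sign_off(): hands the job in, once; it reports no verdict.
The state is a dict: "time": time; "joint_pos": joint angles; "qvel": joint speeds; "effort": joint torques, N m; "eef_pos": TCP position; "tool_rot": TCP orientation; "force": force on the tool from outside, world axes, zero at the start; "ft_torque": the same for the moment, N m; "grip_width": finger opening in m.
Only numpy, scipy, OpenCV 4.12 (cv2) and the standard library are available. Lean on these libraries where they do the work, as an engineer would, in place of code of your own. Each camera call takes 0.05 s, during which the arm holds its last target.

## Working session

There is one attempt and no reset: what is moved stays moved. The work goes in short steps, Python scripts to look and compute and a tool call to move; the robot and the scene stay as the last step left them, time stands still between calls to the robot, and variables do not carry over. Pictures are saved under pics/ and viewed, and the job is handed in when it is done.

Besides the shell and the picture viewer there is one more tool, called after "Request:" by a JSON object that holds its "method" and its "body", one argument or row to a line. drive_tool: Moves the arm, as the interface text tells. Its arguments: {"type":"object","properties":{"motion":{"type":"array","items":{"type":"array","items":{"type":"number"}}},"grip_force":{"type":"number"}},"required":["motion"]}

```bash
ls; mkdir -p pics; python3 - <<'E'
from cell import telemetry, viewer, bot
import cv2
print(telemetry.observe())
for n in ["scene","top","wrist"]:
    print(n,viewer.camera_info(n))
    cv2.imwrite(f"pics/{n}0.png",viewer.get_image(n)[:,:,::-1])
E
```

```text
pics
{'time': 0.0, 'joint_pos': array([ 1.4132304 ,  0.50184627, -0.42678026,  1.55144308,  0.22079164,
        1.13829147, -0.21026574]), 'qvel': array([ 1.57567940e-04, -7.73573764e-04,  6.76998431e-05, -8.23995527e-05,
        1.66562108e-03, -1.20179537e-03, -1.46989440e-04]), 'effort': array([-6.67726090e-04, -5.66592371e+01, -5.81580386e+00, -2.79110420e+01,
       -6.84460904e-02,  3.08552035e-02,  1.68603306e-04]), 'eef_pos': array([ 0.26517076, -0.59268842,  0.22568125]), 'tool_rot': array([-1.3782578 ,  0.89502369, -0.89242022]), 'force': array([-0.12977877,  0.99810271, -0.18320292]), 'ft_torque': array([0.04788003, 0.02168601, 0.00893335]), 'grip_width': 0.09183983148407687}
scene {'fx': 460.22579965535044, 'fy': 460.22579965535044, 'cx': 314.30360024318554, 'cy': 202.9466410185484, 'R': array([[ 0.54150539, -0.8403849 ,  0.02291562],
       [-0.39052126, -0.27558553, -0.87837678],
       [ 0.74448979,  0.46669672, -0.47741922]]), 't': array([-0.35753223,  0.30555651,  1.19152424])}
top {'fx': 500.82455674977723, 'fy': 500.82455674977723, 'cx': 305.8781980518058, 'cy': 201.47881658611666, 'R': array([[ 0.09446963, -0.99550848,  0.00619245],
       [-0.96865057, -0.09335298, -0.23022011],
       [ 0.22976416,  0.01575049, -0.97311888]]), 't': array([-0.08720457,  0.59390897,  1.28859829])}
wrist {'fx': 309.70691628693146, 'fy': 309.70691628693146, 'cx': 320.5992836568869, 'cy': 201.53686300946865, 'R': array([[ 0.40907186, -0.91250089, -0.00153071],
       [-0.87531075, -0.39287255,  0.28192597],
       [-0.25785907, -0.11398814, -0.95943494]]), 't': array([-0.64951094, -0.03587508,  0.38954489])}
```

View pics/scene0.png

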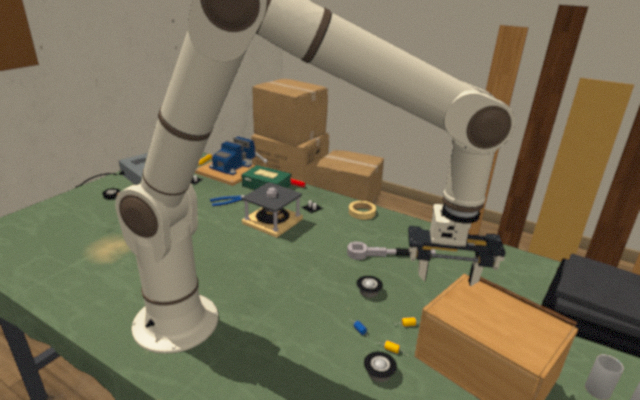

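View pics/top0.png

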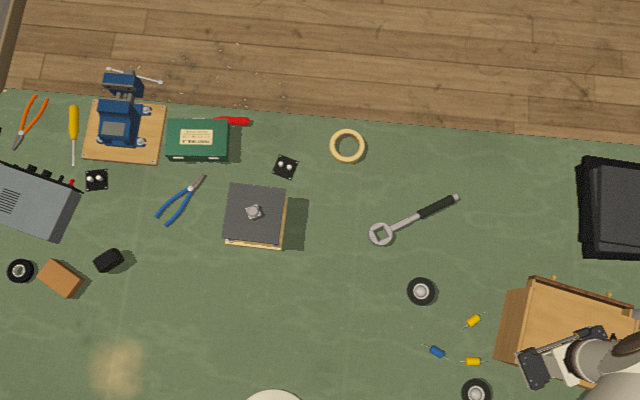

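View pics/wrist0.png

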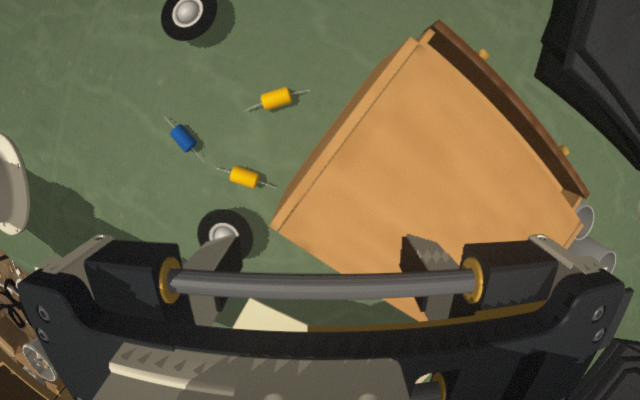

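```bash
cat > h.py <<'E'
import numpy as np, cv2
from scipy.spatial.transform import Rotation as Ro
from cell import telemetry, viewer, bot
def ray(info,px,z,fish=False):
    u=(px[0]-info['cx'])/info['fx']; v=(px[1]-info['cy'])/info['fy']
    if fish:
        r=np.hypot(u,v); d=np.array([u/r*np.sin(r),v/r*np.sin(r),np.cos(r)]) if r>0 else np.array([0,0,1.])
    else: d=np.array([u,v,1.])
    R=np.array(info['R']);t=np.array(info['t'])
    c=-R.T@t; w=R.T@d
    return c+w*(z-c[2])/w[2]
def proj(info,X,fish=False):
    p=np.array(info['R'])@np.array(X)+np.array(info['t'])
    if fish:
        n=np.hypot(p[0],p[1]);th=np.arctan2(n,p[2]);a=p[:2]/n*th
    else: a=p[:2]/p[2]
    return np.array([info['fx']*a[0]+info['cx'],info['fy']*a[1]+info['cy']])
def state():
    s=telemetry.observe(); R=Ro.from_rotvec(s['tool_rot']).as_matrix()
    return s,R
def crop(img,x0,y0,x1,y1,k,name):
    c=cv2.resize(img[y0:y1,x0:x1,::-1],None,fx=k,fy=k,interpolation=cv2.INTER_CUBIC)
    cv2.imwrite(name,c)
E
python3 - <<'E'
from h import *
s,R=state(); np.set_printoptions(precision=4,suppress=True); print(R)
im=cv2.imread('pics/top0.png')[:,:,::-1]
crop(im,360,185,470,255,7,'pics/topw.png'); crop(im,210,170,310,260,6,'pics/topn.png')
i=viewer.camera_info('top')
print(ray(i,(381,234),.028),ray(i,(458,196),.025),ray(i,(253,211),.13))
for p in [(347,146),(285,167),(180,200),(421,291)]: print(p,ray(i,p,.02))
E
```

```text
[[ 0.4085 -0.0006  0.9128]
 [-0.9128  0.0014  0.4085]
 [-0.0015 -1.      0.0001]]
[ 0.5375 -0.2445  0.028 ] [ 0.6669 -0.4545  0.025 ] [0.5471 0.1019 0.13  ]
(347, 146) [ 0.7867 -0.1322  0.02  ]
(285, 167) [0.7063 0.0395 0.02  ]
(180, 200) [0.5815 0.3232 0.02  ]
(421, 291) [ 0.3935 -0.3627  0.02  ]
```

```bash
sleep 0
```

```text
(no output)
```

View pics/topw.png

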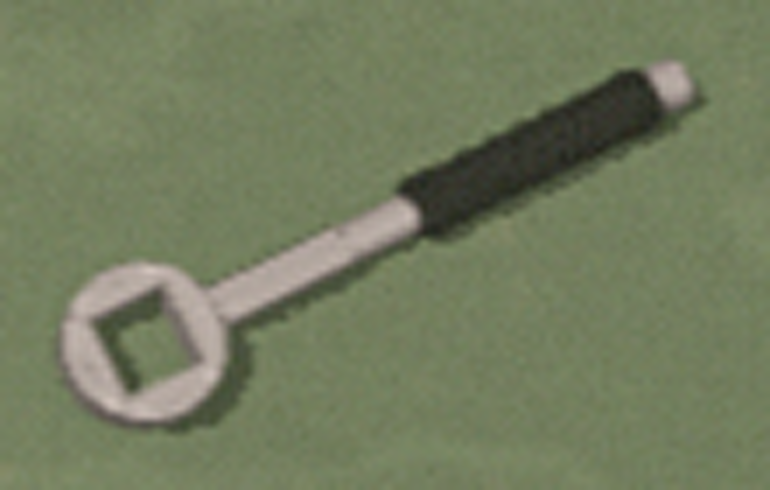

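View pics/topn.png

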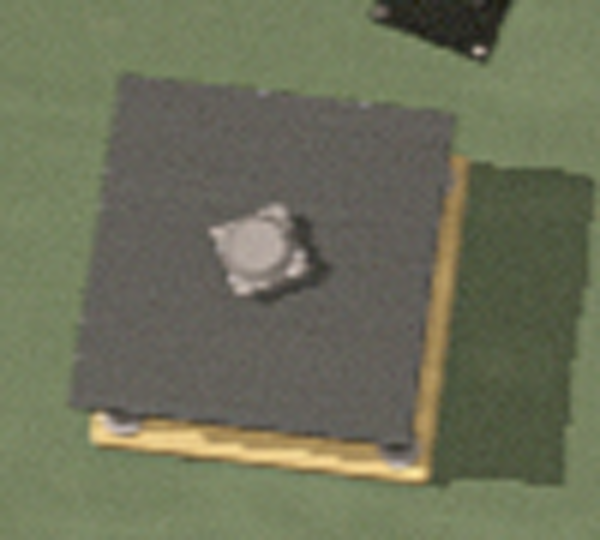

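Request:
{"method": "drive_tool", "body": {
  "motion": [
    [-0.1525, 0, 0.394, -1.71, 1],
    [-0.1525, 0, 0.394, -1.71, 1],
    [-0.1525, 0, 0.394, -1.71, 1],
    [-0.1525, 0, 0.394, -1.71, 1],
    [-0.1525, 0, 0.394, -1.71, 1],
    [-0.1525, 0, 0.394, -1.71, 1],
    [-0.1525, 0, 0.394, -1.71, 1],
    [-0.1525, 0, 0.394, -1.71, 1],
    [-0.1525, 0, 0.394, -1.71, 1],
    [-0.1525, 0, 0.394, -1.71, 1]
  ]
}}

```text
time: 1.4
eef_pos: [0.5624, -0.2926, 0.2256]
tool_rot: [-1.523, -0.438, 0.439]
force: [0.0, 0.1, -0.3]
grip_width: 0.0917
```

```bash
cat > look.py <<'E'
from h import *
import sys,pickle
n=sys.argv[1]
s,R=state(); i=viewer.camera_info('wrist'); im=viewer.get_image('wrist')
cv2.imwrite(f'pics/{n}.png',im[:,:,::-1]); pickle.dump((s,i),open(f'{n}.pkl','wb'))
np.set_printoptions(precision=4,suppress=True); print(s['eef_pos'],R.T[0],'yaw',np.degrees(np.arctan2(R[1,0],R[0,0])),s['joint_pos'],s['time'],s['force'])
E
python3 look.py w1
```

```text
[ 0.5624 -0.2926  0.2256] [0.8475 0.5308 0.0002] yaw 32.061189054766906 [ 1.0436  0.5899 -0.875   1.5825  0.4743  1.1971  0.6342] 1.4 [ 0.0424  0.08   -0.2688]
```

View pics/w1.png

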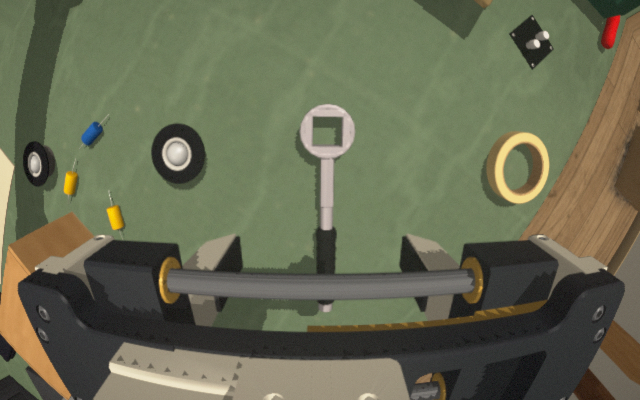

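```bash
cat > seg.py <<'E'
from h import *
import pickle
np.set_printoptions(precision=4,suppress=True)
def wr(n,zb=0.0):
    im=cv2.imread(f'pics/{n}.png'); s,i=pickle.load(open(f'{n}.pkl','rb'))
    hsv=cv2.cvtColor(im,cv2.COLOR_BGR2HSV)
    m=((hsv[:,:,1]<55)&(hsv[:,:,2]>100)).astype(np.uint8)*255
    return im,m,s,i
if __name__=='__main__':
    im,m,s,i=wr('w1')
    roi=np.zeros_like(m); roi[90:235,290:365]=m[90:235,290:365]
    cs,h=cv2.findContours(roi,cv2.RETR_CCOMP,cv2.CHAIN_APPROX_NONE)
    for c,hh in zip(cs,h[0]):
        if cv2.contourArea(c)>60: print(cv2.boundingRect(c),cv2.contourArea(c),hh[3],cv2.minAreaRect(c))
    # neck midline
    P=[]
    for v in range(165,204,3):
        xs=np.where(roi[v]>0)[0]
        if len(xs)>3: P.append(ray(i,((xs.min()+xs.max())/2,v),.024,True))
    P=np.array(P); d=np.linalg.svd(P-P.mean(0))[2][0]; print(P[0],P[-1],'ang',np.degrees(np.arctan2(d[1],d[0])))
    # head ring outline points
    ys,xs=np.where(roi[100:160]>0); 
    big=max(cs,key=cv2.contourArea)[:,0,:]
    up=np.array([ray(i,p,.028,True) for p in big if p[1]<150])
    A=np.c_[2*up[:,:2],np.ones(len(up))]; b=(up[:,:2]**2).sum(1)
    x=np.linalg.lstsq(A,b,rcond=None)[0]; print('head',x[:2],np.sqrt(x[2]+x[:2]@x[:2]))
    v=cv2.resize(cv2.cvtColor(roi,cv2.COLOR_GRAY2BGR)[90:235,290:365],None,fx=4,fy=4); cv2.imwrite('pics/w1m.png',v)
E
python3 seg.py
```

```text
(299, 103, 57, 128) 3343.5 -1 ((334.9295349121094, 164.075439453125), (124.25386047363281, 56.973541259765625), 76.75948333740234)
(312, 116, 31, 31) 835.0 0 ((327.0, 131.0), (30.0, 30.0), 90.0)
[ 0.5603 -0.2756  0.024 ] [ 0.5833 -0.3131  0.024 ] ang -58.600128111339465
head [ 0.5389 -0.2417] 0.031857499085782066
```

Request:
{"method": "drive_tool", "body": {
  "motion": [
    [0.007, 0.06, 0.0037, 0, 1],
    [0.007, 0.12, 0.0037, 0, 1],
    [0.007, 0.17, 0.0037, 0, 1],
    [0.007, 0.2, 0.0037, 0, 1],
    [0.007, 0.215, 0.0037, 0, 1],
    [0.007, 0.2215, 0.0037, 0, 1],
    [0.007, 0.2215, 0.0037, 0, 1]
  ],
  "grip_force": 40
}}

```text
time: 2.33
eef_pos: [0.5667, -0.2857, 0.005]
tool_rot: [-1.525, -0.437, 0.436]
force: [-0.2, -0.6, 0.2]
grip_width: 0.0922
```

```bash
python3 look.py w2
```

```text
[ 0.5667 -0.2857  0.005 ] [0.8487 0.5289 0.0008] yaw 31.93248357095396 [ 0.9196  0.8422 -0.7022  1.7092  0.6905  0.8551  0.4669] 2.325 [-0.2419 -0.624   0.1882]
```

View pics/w2.png

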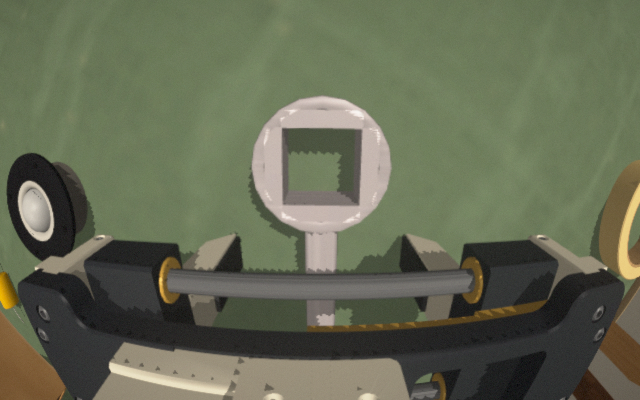

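Request:
{"method": "drive_tool", "body": {
  "motion": [
    [0, 0.001, 0, 0, 0],
    [0, 0.001, 0, 0, 0],
    [0, 0.001, 0, 0, 0],
    [0, 0.001, 0, 0, 0],
    [0, 0.001, 0, 0, 0],
    [0, 0.001, 0, 0, 0]
  ],
  "grip_force": 45
}}

```text
time: 3.12
eef_pos: [0.5669, -0.2858, 0.0044]
tool_rot: [-1.525, -0.438, 0.436]
force: [-0.1, 0.0, 0.0]
grip_width: 0.0369
```

Request:
{"method": "drive_tool", "body": {
  "motion": [
    [0, 0.001, 0, 0, 0],
    [0, 0.001, 0, 0, 0],
    [0, 0.001, 0, 0, 0],
    [0, 0.001, 0, 0, 0],
    [0, 0.001, 0, 0, 0]
  ]
}}

```text
time: 3.75
eef_pos: [0.5668, -0.2857, 0.0032]
tool_rot: [-1.525, -0.437, 0.436]
force: [0.3, -0.3, -1.8]
grip_width: 0.016
```

Request:
{"method": "drive_tool", "body": {
  "motion": [
    [0, -0.02, 0, 0, 0],
    [0, -0.05, 0, 0, 0],
    [0, -0.1, 0, 0, 0],
    [0, -0.15, 0, 0, 0],
    [0, -0.2, 0, 0, 0],
    [0, -0.2, 0, 0, 0]
  ]
}}

```text
time: 4.5
eef_pos: [0.5697, -0.2864, 0.209]
tool_rot: [-1.531, -0.443, 0.432]
force: [0.8, -0.0, -5.1]
grip_width: 0.0155
```

```bash
python3 - <<'E'
from h import *
s,R=state(); print(s['eef_pos'],s['force'],s['ft_torque'],s['grip_width'])
print(R.T@(np.array([.637,-.042,.205])-s['eef_pos']))
E
```

```text
[ 0.56967615 -0.28637757  0.20902302] [ 7.83971019e-01 -3.66177701e-03 -5.10908439e+00] [-0.01637451 -0.19150546  0.02894653] 0.015507794827509754
[0.18648906 0.00391026 0.17168466]
```

Request:
{"method": "drive_tool", "body": {
  "motion": [
    [0.03, 0, 0.028, 0, 0],
    [0.07, 0, 0.065, 0, 0],
    [0.11, 0, 0.1, 0, 0],
    [0.15, 0, 0.14, 0, 0],
    [0.175, 0, 0.16, 0, 0],
    [0.186, 0, 0.17, 0, 0],
    [0.186, 0, 0.17, 0, 0],
    [0.186, 0, 0.17, 0, 0]
  ]
}}

```text
time: 5.5
eef_pos: [0.6368, -0.0465, 0.2082]
tool_rot: [-1.533, -0.44, 0.431]
force: [1.2, -1.8, -5.2]
grip_width: 0.0155
```

```bash
python3 look.py w3
```

```text
[ 0.6368 -0.0465  0.2082] [0.8498 0.5271 0.0034] yaw 31.811054893612557 [ 0.6328  0.6128 -0.8758  1.5963  0.5072  1.1664  0.1998] 5.5 [ 1.2143 -1.7615 -5.1606]
```

View pics/w3.png

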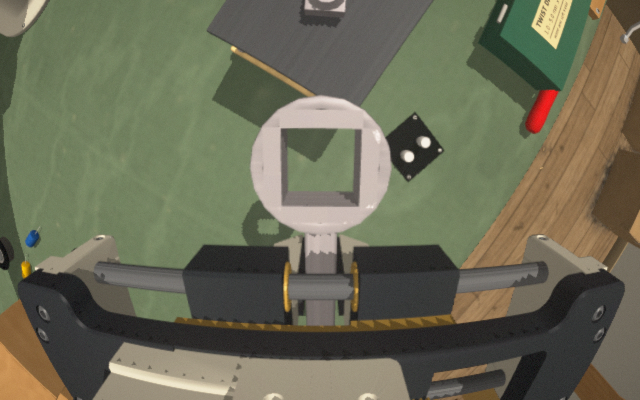

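Request:
{"method": "drive_tool", "body": {
  "motion": [
    [0, -0.025, 0.025, 0, 0],
    [0, -0.04, 0.045, 0, 0],
    [0, -0.04, 0.045, 0, 0],
    [0, -0.04, 0.045, 0, 0]
  ]
}}

```text
time: 6.05
eef_pos: [0.613, -0.0094, 0.2478]
tool_rot: [-1.534, -0.439, 0.43]
force: [0.2, -0.5, -4.8]
grip_width: 0.0158
```

```bash
python3 look.py w4; python3 - <<'E'
from h import *
im=cv2.imread('pics/w4.png')[:,:,::-1]; crop(im,220,0,440,240,3,'pics/w4c.png') 
E
```

```text
[ 0.613  -0.0094  0.2478] [0.8505 0.526  0.0032] yaw 31.73651111456697 [ 0.6258  0.5335 -0.9186  1.6216  0.455   1.2066  0.1645] 6.05 [ 0.153  -0.5458 -4.8466]
```

View pics/w4c.png

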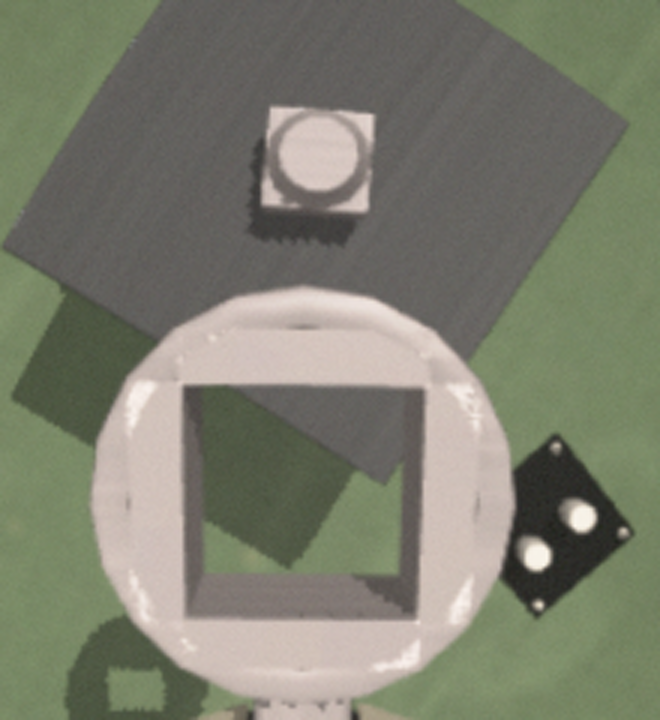

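```bash
cat > nut.py <<'E'
from h import *
import pickle
np.set_printoptions(precision=4,suppress=True)
im=cv2.imread('pics/w4.png'); s,i=pickle.load(open('w4.pkl','rb'))
g=cv2.cvtColor(im,cv2.COLOR_BGR2GRAY)
c0=np.array([[270,107],[375,113],[369,213],[262,208]],float); q=(c0+.5)/3-.5+[220,0]
W=np.array([ray(i,p,.122,True) for p in q]); print(W)
for k in range(4):
    e=W[(k+1)%4]-W[k]; print(np.linalg.norm(e),np.degrees(np.arctan2(e[1],e[0]))%90)
print('c',W.mean(0))
p=(np.array([318,152])+.5)/3-.5+[220,0]; print('top disc',ray(i,p,.130,True))
for zc in (.270,.2726):
    # inner socket top-edge corners + outer circle from crop
    k0=np.array([[183,385],[427,387],[420,620],[183,617]],float); q=(k0+.5)/3-.5+[220,0]
    K=np.array([ray(i,p,zc,True) for p in q]); print(K[:,:2].tolist())
    for k in range(4):
        e=K[(k+1)%4]-K[k]; print(np.linalg.norm(e),np.degrees(np.arctan2(e[1],e[0]))%90)
    print('head',K.mean(0))
tcp=s['eef_pos']; R=Ro.from_rotvec(s['tool_rot']).as_matrix(); print(R)
print('pred head', tcp+R@np.array([0,0,.052]))
E
python3 nut.py
python3 - <<'E'
import cv2
im=cv2.imread('pics/w4.png'); cv2.imwrite('pics/w4n.png',cv2.resize(im[25:90,295:360],None,fx=9,fy=9,interpolation=cv2.INTER_NEAREST))
E
```

```text
[[0.5274 0.1103 0.122 ]
 [0.5549 0.1254 0.122 ]
 [0.5699 0.0976 0.122 ]
 [0.5421 0.082  0.122 ]]
0.03138174250747742 28.72427881268202
0.031597848383099765 28.418920790082637
0.03187464094403544 29.234907671879256
0.03188829911174041 27.538270600745662
c [0.5486 0.1038 0.122 ]
top disc [0.5478 0.1042 0.13  ]
[[0.5612403483243305, 0.04048496190249771], [0.5912961892507156, 0.05876269922421322], [0.6098282283083155, 0.02876916922276637], [0.57883694150337, 0.010185448300264868]]
0.03517711266425657 31.304870483216934
0.03525689029934576 31.710587457014086
0.0361360559711739 30.948731330122115
0.035038558989212334 30.14609063823785
head [0.5853 0.0346 0.27  ]
[[0.5614404641971169, 0.0407806397041979], [0.5909140961107637, 0.0587043206071551], [0.6090871526933707, 0.02929179259907947], [0.5786961953398082, 0.011068055276364556]]
0.03449569995364891 31.304870483216966
0.034573932223287335 31.710587457014213
0.03543606765533337 30.948731330122087
0.034359830189481015 30.14609063823788
head [0.585  0.035  0.2726]
[[ 0.8505  0.0072 -0.526 ]
 [ 0.526  -0.0057  0.8505]
 [ 0.0032 -1.     -0.0086]]
pred head [0.5856 0.0348 0.2474]
```

View pics/w4n.png

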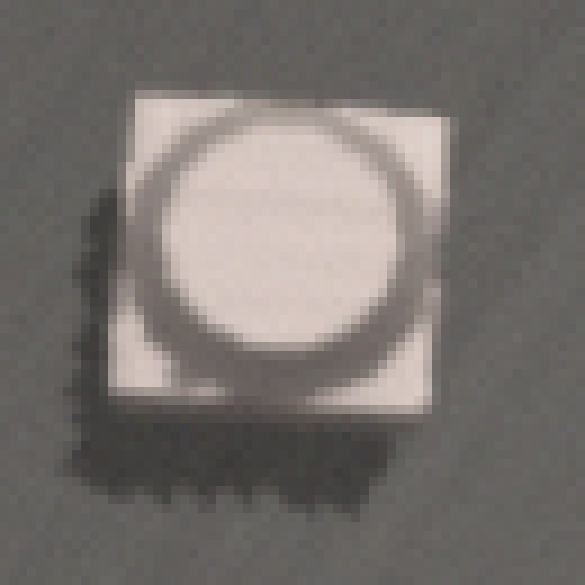

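Request:
{"method": "drive_tool", "body": {
  "motion": [
    [0.002, 0, 0.03, 0.05, 0],
    [0.002, 0.02, 0.06, 0.05, 0],
    [0.002, 0.05, 0.078, 0.05, 0],
    [0.002, 0.08, 0.078, 0.05, 0],
    [0.002, 0.085, 0.078, 0.05, 0],
    [0.002, 0.085, 0.078, 0.05, 0],
    [0.002, 0.085, 0.078, 0.05, 0]
  ]
}}

```text
time: 6.98
eef_pos: [0.5753, 0.0571, 0.163]
tool_rot: [-1.542, -0.4, 0.389]
force: [0.4, -0.1, -4.8]
grip_width: 0.0157
```

```bash
python3 look.py w5; python3 - <<'E'
from h import *
im=cv2.imread('pics/w5.png')[:,:,::-1]; crop(im,220,60,440,260,3,'pics/w5c.png') 
E
```

```text
[0.5753 0.0571 0.163 ] [0.8764 0.4815 0.005 ] yaw 28.78414389715519 [ 0.5109  0.5611 -0.8789  1.7915  0.5094  1.0234 -0.0627] 6.975 [ 0.3503 -0.1098 -4.8347]
```

View pics/w5c.png

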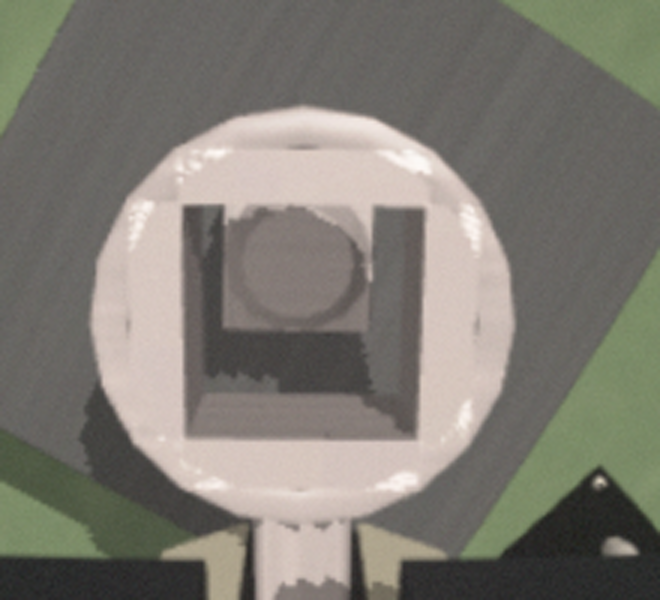

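```bash
python3 - <<'E'
from h import *
import pickle
np.set_printoptions(precision=4,suppress=True)
s,i=pickle.load(open('w5.pkl','rb'))
f=lambda p:(np.array(p)+.5)/3-.5+[220,60]
n=ray(i,f((299,264)),.130,True); print('disc',n)
tcp=s['eef_pos'];R=Ro.from_rotvec(s['tool_rot']).as_matrix()
K=np.array([ray(i,f(p),tcp[2]+.0245,True) for p in [(183,205),(427,207),(417,440),(184,438)]])
h=K.mean(0); print('head',h,'pred',tcp+R@[-.0004,0,.0524]); 
for k in range(4):
    e=K[(k+1)%4]-K[k]; print(np.linalg.norm(e),np.degrees(np.arctan2(e[1],e[0]))%90)
for c in (n[:2],np.array([.5482,.104])):
    d=np.r_[c-h[:2],0]; print('tool shift',R.T@d, np.r_[c-(tcp+R@[-.0004,0,.0524])[:2],0]@R)
E
```

```text
disc [0.5484 0.1041 0.13  ]
head [0.5497 0.1027 0.1875] pred [0.5497 0.1028 0.1625]
0.0345717241982195 28.347714446907318
0.03465950511288672 28.006961169941178
0.03491121111843714 28.208841595010284
0.034578578128957524 27.443777360481903
tool shift [-0.0005 -0.      0.0018] [-0.0006 -0.      0.0018]
tool shift [-0.0007 -0.      0.0018] [-0.0008 -0.      0.0018]
```

Request:
{"method": "drive_tool", "body": {
  "motion": [
    [-0.0007, 0.015, 0.0022, 0, 0],
    [-0.0007, 0.025, 0.0022, 0, 0],
    [-0.0007, 0.032, 0.0022, 0, 0],
    [-0.0007, 0.038, 0.0022, 0, 0],
    [-0.0007, 0.043, 0.0022, 0, 0],
    [-0.0007, 0.047, 0.0022, 0, 0],
    [-0.0007, 0.05, 0.0022, 0, 0],
    [-0.0007, 0.052, 0.0022, 0, 0],
    [-0.0007, 0.052, 0.0022, 0, 0]
  ]
}}

```text
time: 8.15
eef_pos: [0.574, 0.0584, 0.1109]
tool_rot: [-1.542, -0.4, 0.389]
force: [0.6, -0.1, -4.8]
grip_width: 0.0154
```

```bash
python3 look.py w6; python3 - <<'E'
from h import *
im=cv2.imread('pics/w6.png')[:,:,::-1]; crop(im,220,60,440,260,3,'pics/w6c.png') 
E
```

```text
[0.574  0.0584 0.1109] [0.8764 0.4816 0.0049] yaw 28.792684850099207 [ 0.4709  0.6234 -0.8297  1.8303  0.5736  0.9367 -0.1145] 8.15 [ 0.5925 -0.1472 -4.8289]
```

View pics/w6c.png

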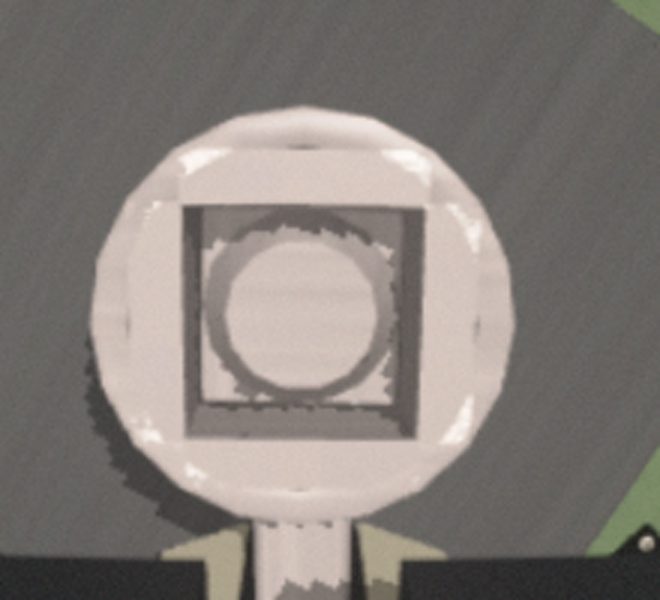

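Perfectly over the nut, no contact yet. Seat it the last couple of millimetres.

Request:
{"method": "drive_tool", "body": {
  "motion": [
    [0, 0.0015, 0, 0, 0],
    [0, 0.0025, 0, 0, 0],
    [0, 0.0035, 0, 0, 0],
    [0, 0.0035, 0, 0, 0]
  ]
}}

```text
time: 8.7
eef_pos: [0.5746, 0.0584, 0.1092]
tool_rot: [-1.543, -0.4, 0.388]
force: [-3.2, -2.8, 8.0]
grip_width: 0.0157
```

Request:
{"method": "drive_tool", "body": {
  "motion": [
    [0, 0.001, 0, 0, 0.6],
    [0, 0.0, 0, 0, 0.6],
    [0, -0.001, 0, 0, 0.6],
    [0, -0.001, 0, 0, 0.6],
    [0, -0.001, 0, 0, 0.6],
    [0, -0.001, 0, 0, 0.6]
  ]
}}

```text
time: 9.45
eef_pos: [0.5745, 0.0585, 0.1101]
tool_rot: [-1.543, -0.4, 0.388]
force: [-0.2, -0.1, 0.4]
grip_width: 0.055
```

```bash
python3 look.py w7
```

```text
[0.5745 0.0585 0.1101] [0.8765 0.4814 0.0054] yaw 28.775440277961206 [ 0.469   0.6245 -0.828   1.8304  0.5758  0.935  -0.1167] 9.45 [-0.1814 -0.1474  0.3758]
```

View pics/w7.png

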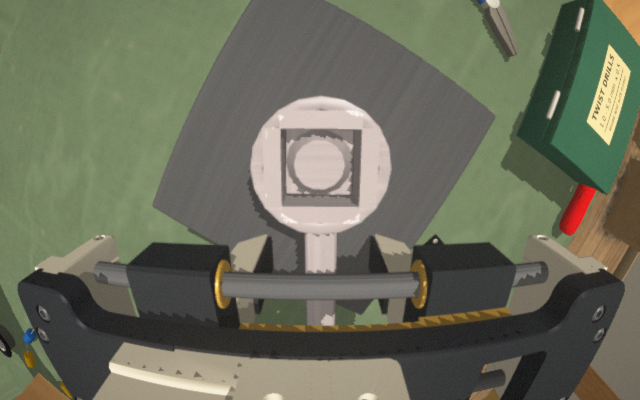

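Request:
{"method": "drive_tool", "body": {
  "motion": [
    [0, 0, 0, 0, 0.8],
    [0, 0, 0, 0, 0.8],
    [0, 0, -0.03, 0, 0.8],
    [0, 0, -0.07, 0, 0.8],
    [0, 0, -0.11, 0, 0.8],
    [0, 0, -0.133, 0, 0.8],
    [0, 0, -0.133, 0, 0.8],
    [0, 0, -0.133, 0, 0.8]
  ]
}}

```text
time: 10.5
eef_pos: [0.6378, -0.0557, 0.1114]
tool_rot: [-1.541, -0.402, 0.39]
force: [-0.4, -0.2, 0.1]
grip_width: 0.0738
```

```bash
python3 look.py w8; python3 - <<'E'
from h import *
i=viewer.camera_info('wrist'); print(proj(i,[.5484,.1041,.134],True)); s,R=state(); print(R)
im=viewer.get_image('top'); crop(im,200,160,400,310,4,'pics/t8.png')
E
```

```text
[ 0.6378 -0.0557  0.1114] [0.8754 0.4833 0.0056] yaw 28.903597315099024 [ 0.597   0.7127 -0.7972  1.6678  0.5923  1.0081  0.1022] 10.5 [-0.3518 -0.2039  0.0593]
[319.74503757 -96.66374331]
[[ 0.87503522  0.0090552  -0.48397456]
 [ 0.4840268  -0.00478913  0.87504007]
 [ 0.00560584 -0.99994753 -0.00857362]]
```

View pics/w8.png

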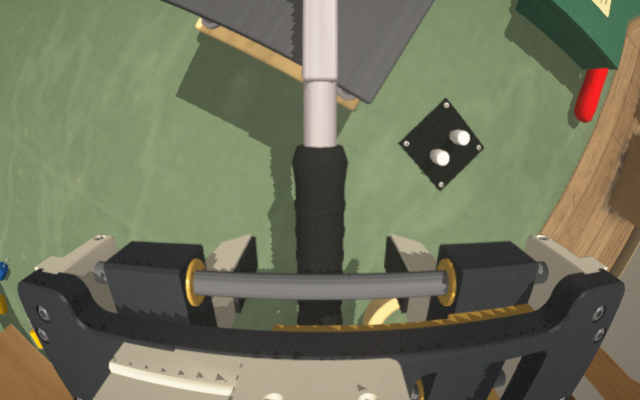

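View pics/t8.png

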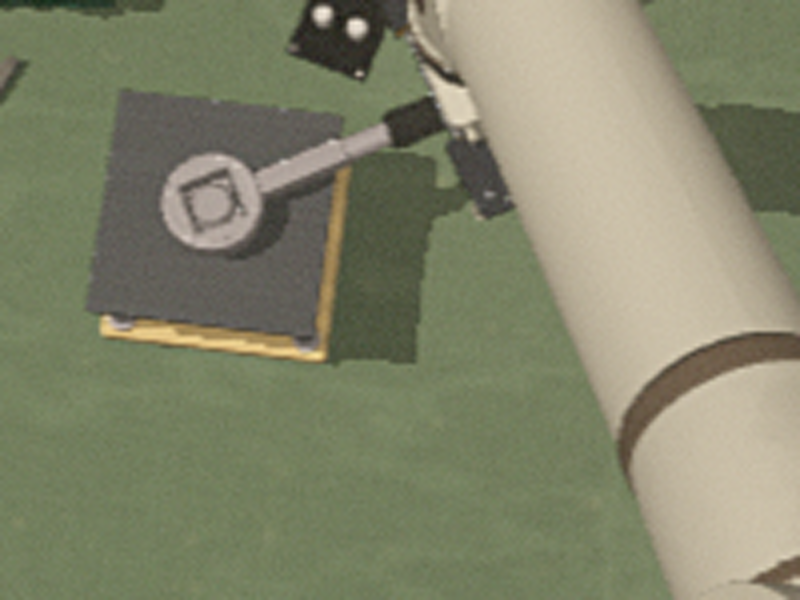

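Request:
{"method": "drive_tool", "body": {
  "motion": [
    [0, 0.006, 0, 0, 0.8],
    [0, 0.0104, 0, 0, 0.8],
    [0, 0.0104, 0, 0, 0],
    [0, 0.0104, 0, 0, 0],
    [0, 0.0104, 0, 0, 0],
    [0, 0.0104, 0, 0, 0],
    [0, 0.0104, 0, 0, 0],
    [0, 0.0104, 0, 0, 0],
    [0, 0.0104, 0, 0, 0]
  ],
  "grip_force": 30
}}

```text
time: 11.72
eef_pos: [0.638, -0.0557, 0.1012]
tool_rot: [-1.542, -0.403, 0.391]
force: [-0.3, 0.2, 0.2]
grip_width: 0.0241
```

```bash
cat > arc.py <<'E'
from h import *
np.set_printoptions(precision=4,suppress=True)
N=np.array([.5484,.1041])
s,R=state(); p=s['eef_pos'][:2]-N; r=np.hypot(*p); th=np.arctan2(p[1],p[0]); print('r',r,'th',np.degrees(th),s['eef_pos'],s['force'],s['grip_width'],s['time'])
t=np.array([-np.sin(th),np.cos(th),0]); print('tangential(ccw+)',s['force']@t)
for a in np.arange(.05,.61,.05):
    q=N+r*np.array([np.cos(th-a),np.sin(th-a)]); print(round(a,3),R.T@np.r_[q-s['eef_pos'][:2],0])
E
python3 arc.py
```

```text
r 0.1832291991459442 th -60.736207517412915 [ 0.638  -0.0557  0.1012] [-0.3052  0.1512  0.1898] 0.024080029947635473 11.725
tangential(ccw+) -0.1923156986652963
0.05 [-0.0092 -0.0001  0.0002]
0.1 [-0.0183 -0.0001  0.0008]
0.15 [-0.0274 -0.0002  0.0019]
0.2 [-0.0364 -0.0002  0.0035]
0.25 [-0.0454 -0.0003  0.0055]
0.3 [-0.0542 -0.0004  0.0079]
0.35 [-0.0629 -0.0004  0.0108]
0.4 [-0.0714 -0.0005  0.0141]
0.45 [-0.0798 -0.0006  0.0178]
0.5 [-0.088  -0.0007  0.022 ]
0.55 [-0.0959 -0.0008  0.0265]
0.6 [-0.1036 -0.0009  0.0314]
```

Request:
{"method": "drive_tool", "body": {
  "motion": [
    [-0.0046, 0, 0, 0.025, 0],
    [-0.0092, 0, 0.0002, 0.05, 0],
    [-0.0138, 0, 0.0005, 0.075, 0],
    [-0.0183, 0, 0.0008, 0.1, 0],
    [-0.0229, 0, 0.0013, 0.125, 0],
    [-0.0274, 0, 0.0019, 0.15, 0],
    [-0.0319, 0, 0.0027, 0.175, 0],
    [-0.0364, 0, 0.0035, 0.2, 0]
  ]
}}

```text
time: 12.72
eef_pos: [0.6042, -0.0697, 0.1011]
tool_rot: [-1.564, -0.246, 0.232]
force: [0.3, 3.6, 1.0]
grip_width: 0.0241
```

```bash
python3 arc.py
```

```text
r 0.18255537584224946 th -72.18644135412535 [ 0.6042 -0.0697  0.1011] [0.3302 3.6124 0.9602] 0.024067918767991796 12.725
tangential(ccw+) 1.419487776849493
0.05 [-0.0091 -0.0001  0.0002]
0.1 [-0.0182 -0.0001  0.0008]
0.15 [-0.0273 -0.0002  0.0019]
0.2 [-0.0363 -0.0003  0.0034]
0.25 [-0.0452 -0.0004  0.0054]
0.3 [-0.054  -0.0005  0.0078]
0.35 [-0.0627 -0.0006  0.0107]
0.4 [-0.0712 -0.0006  0.0139]
0.45 [-0.0795 -0.0007  0.0176]
0.5 [-0.0877 -0.0008  0.0218]
0.55 [-0.0956 -0.0009  0.0263]
0.6 [-0.1033 -0.001   0.0312]
```

Request:
{"method": "drive_tool", "body": {
  "motion": [
    [-0.0036, 0, 0.0003, 0.02, 0],
    [-0.0073, 0, 0.0005, 0.04, 0],
    [-0.011, 0, 0.0007, 0.06, 0],
    [-0.011, 0, 0.0007, 0.06, 0]
  ]
}}

```text
time: 13.22
eef_pos: [0.5931, -0.0728, 0.1011]
tool_rot: [-1.569, -0.198, 0.185]
force: [-0.7, 1.4, 1.4]
grip_width: 0.0241
```

```bash
python3 arc.py|head -3
```

```text
r 0.1824719662522253 th -75.8172605074734 [ 0.5931 -0.0728  0.1011] [-0.7091  1.4466  1.3773] 0.024143749811439862 13.225
tangential(ccw+) -0.3330527145524185
0.05 [-0.0091 -0.0001  0.0002]
```

Request:
{"method": "drive_tool", "body": {
  "motion": [
    [-0.0036, 0, 0.0003, 0.02, 0],
    [-0.0073, 0, 0.0004, 0.04, 0],
    [-0.011, 0, 0.0006, 0.06, 0]
  ]
}}

```text
time: 13.6
eef_pos: [0.5823, -0.0752, 0.1011]
tool_rot: [-1.572, -0.15, 0.136]
force: [1.2, 0.4, 0.6]
grip_width: 0.024
```

```bash
python3 arc.py|head -3
```

```text
r 0.18245036883881138 th -79.2791638880469 [ 0.5823 -0.0752  0.1011] [1.1771 0.3796 0.6153] 0.024002847167772266 13.6
tangential(ccw+) 1.2271863725380878
0.05 [-0.0091 -0.0001  0.0002]
```

Request:
{"method": "drive_tool", "body": {
  "motion": [
    [-0.0036, 0, 0.0002, 0.02, 0],
    [-0.0073, 0, 0.0003, 0.04, 0],
    [-0.011, 0, 0.0005, 0.06, 0]
  ]
}}

```text
time: 13.98
eef_pos: [0.5713, -0.0769, 0.1011]
tool_rot: [-1.575, -0.102, 0.087]
force: [2.6, 0.2, 2.2]
grip_width: 0.0245
```

```bash
python3 arc.py|head -3
```

```text
r 0.18243215939493743 th -82.78440590813511 [ 0.5713 -0.0769  0.1011] [2.5763 0.1965 2.1648] 0.024485254362139556 13.975
tangential(ccw+) 2.5806140211838002
0.05 [-0.0091 -0.0001  0.0002]
```

Request:
{"method": "drive_tool", "body": {
  "motion": [
    [-0.0027, 0, 0.0002, 0.015, 0],
    [-0.0055, 0, 0.0003, 0.03, 0]
  ]
}}

```text
time: 14.22
eef_pos: [0.5663, -0.0774, 0.1012]
tool_rot: [-1.576, -0.079, 0.062]
force: [4.1, 0.7, -1.2]
grip_width: 0.0243
```

```bash
python3 arc.py|head -3
```

```text
r 0.18241469431331536 th -84.37040016260767 [ 0.5663 -0.0774  0.1012] [ 4.1172  0.7276 -1.2262] 0.024328158852633206 14.225
tangential(ccw+) 4.168721146889573
0.05 [-0.0091 -0.0001  0.0001]
```

Request:
{"method": "drive_tool", "body": {
  "motion": [
    [-0.0018, 0, 0.0001, 0.01, 0],
    [-0.0036, 0, 0.0001, 0.02, 0]
  ]
}}

```text
time: 14.48
eef_pos: [0.564, -0.0776, 0.1015]
tool_rot: [-1.576, -0.065, 0.044]
force: [6.3, 0.3, -1.5]
grip_width: 0.0244
```

```bash
python3 arc.py|head -3
```

```text
r 0.1823747087104681 th -85.10688716626113 [ 0.564  -0.0776  0.1015] [ 6.2603  0.2845 -1.5069] 0.024402072482110616 14.475
tangential(ccw+) 6.261777314940355
0.05 [-0.0091 -0.0001  0.0001]
```

Request:
{"method": "drive_tool", "body": {
  "motion": [
    [-0.0025, 0, 0.0001, 0.01, 0],
    [-0.005, 0, 0.0001, 0.025, 0]
  ]
}}

```text
time: 14.72
eef_pos: [0.5603, -0.0778, 0.1017]
tool_rot: [-1.576, -0.048, 0.022]
force: [6.0, -0.9, -1.9]
grip_width: 0.024
```

```bash
python3 arc.py|head -3; python3 - <<'E'
from h import *
im=viewer.get_image('top'); crop(im,200,160,400,310,4,'pics/t9.png')
E
```

```text
r 0.18232016685108698 th -86.25819767874279 [ 0.5603 -0.0778  0.1017] [ 6.0313 -0.8937 -1.9444] 0.024041242386697588 14.725
tangential(ccw+) 5.960124070252079
0.05 [-0.0091 -0.0001  0.    ]
```

View pics/t9.png

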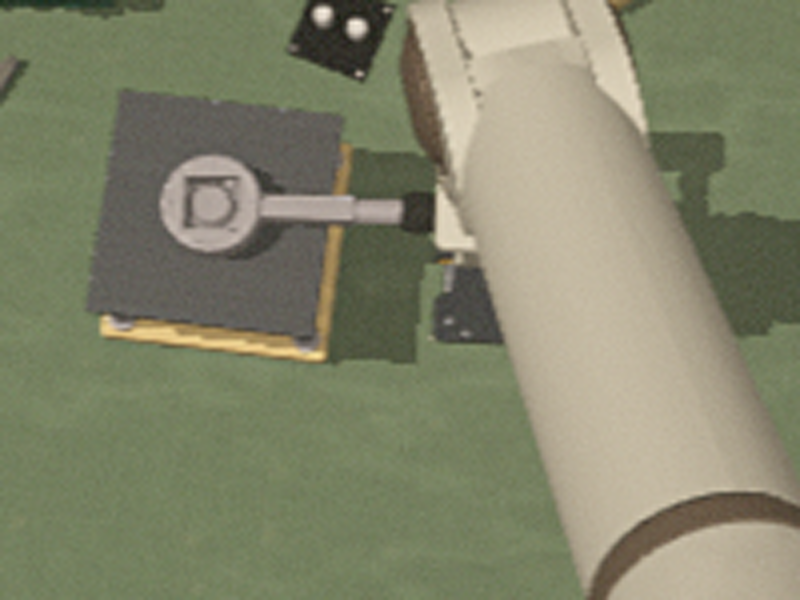

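```bash
cat > st.py <<'E'
from h import *
np.set_printoptions(precision=3,suppress=True)
N=np.array([.5484,.1041]); s,R=state(); p=s['eef_pos'][:2]-N; th=np.degrees(np.arctan2(p[1],p[0])); y=np.degrees(np.arctan2(R[1,0],R[0,0]))
print('th',th,'turned',-60.74-th,np.radians(-60.74-th),'yaw-th',y-th,'F',s['force'],'T',s['ft_torque'],'w',s['grip_width'],'r',np.hypot(*p),'z',s['eef_pos'][2],s['time'])
M=np.cross(p,s['force'][:2]); print('moment about nut from F',M,'+T',M+s['ft_torque'][2], 'tilt',R[2])
E
python3 st.py
```

```text
th -86.3825863163507 turned 25.642586316350695 0.4475475599471639 yaw-th 88.91190761317172 F [ 6.261  0.025 -2.333] T [-0.015 -1.231  0.457] w 0.02364549719369704 r 0.18234393423603387 z 0.10168827804383199 14.775
moment about nut from F 1.1396475474495555 +T 1.5968564644688943 tilt [ 0.016 -1.    -0.006]st.py:5: DeprecationWarning: Arrays of 2-dimensional vectors are deprecated. Use arrays of 3-dimensional vectors instead. (deprecated in NumPy 2.0)
  M=np.cross(p,s['force'][:2]); print('moment about nut from F',M,'+T',M+s['ft_torque'][2], 'tilt',R[2])
```

Request:
{"method": "drive_tool", "body": {
  "motion": [
    [-0.003, 0, 0.0001, 0.005, 0],
    [-0.0055, 0, 0.0001, 0.01, 0]
  ]
}}

```text
time: 15.02
eef_pos: [0.5559, -0.078, 0.102]
tool_rot: [-1.576, -0.042, 0.011]
force: [7.5, 0.3, -2.1]
grip_width: 0.0244
```

```bash
python3 -W ignore st.py
```

```text
th -87.64045315017277 turned 26.900453150172773 0.46950147774899553 yaw-th 89.58000148210785 F [ 7.508  0.338 -2.081] T [-0.08  -1.414  0.216] w 0.02436422754742921 r 0.18229461711963593 z 0.1019591453418695 15.025
moment about nut from F 1.3699685946130624 +T 1.5858339914608834 tilt [ 0.019 -1.    -0.006]
```

Request:
{"method": "drive_tool", "body": {
  "motion": [
    [-0.003, 0, 0.0001, 0.01, 0],
    [-0.0055, 0, 0.0001, 0.02, 0]
  ]
}}

```text
time: 15.28
eef_pos: [0.5517, -0.0782, 0.1021]
tool_rot: [-1.576, -0.027, -0.007]
force: [7.0, -0.4, -2.7]
grip_width: 0.0243
```

```bash
python3 -W ignore st.py
```

```text
th -88.95240049084306 turned 28.21240049084306 0.49239927845647574 yaw-th 89.69839338089882 F [ 7.01  -0.42  -2.706] T [ 0.    -1.243  0.12 ] w 0.024300259108164714 r 0.18230084428103538 z 0.102087465833796 15.275
moment about nut from F 1.2763993455390512 +T 1.3965586221289141 tilt [ 0.022 -1.    -0.005]
```

Request:
{"method": "drive_tool", "body": {
  "motion": [
    [-0.003, 0, 0.0001, 0.01, 0],
    [-0.0055, 0, 0.0001, 0.02, 0]
  ]
}}

```text
time: 15.52
eef_pos: [0.5473, -0.0782, 0.1021]
tool_rot: [-1.575, -0.012, -0.025]
force: [7.2, -0.5, -3.0]
grip_width: 0.0245
```

```bash
python3 -W ignore st.py;  python3 - <<'E'
from h import *
im=viewer.get_image('top'); crop(im,230,180,330,240,8,'pics/t10.png')
E
```

```text
th -90.35684142617967 turned 29.61684142617967 0.5169113969278883 yaw-th 89.88876782635644 F [ 7.186 -0.524 -3.037] T [ 0.003 -1.129  0.047] w 0.0244742067559836 r 0.18229492347879755 z 0.10208904885233022 15.525
moment about nut from F 1.3106139231674536 +T 1.3579815625240153 tilt [ 0.024 -1.    -0.004]
```

View pics/t10.png

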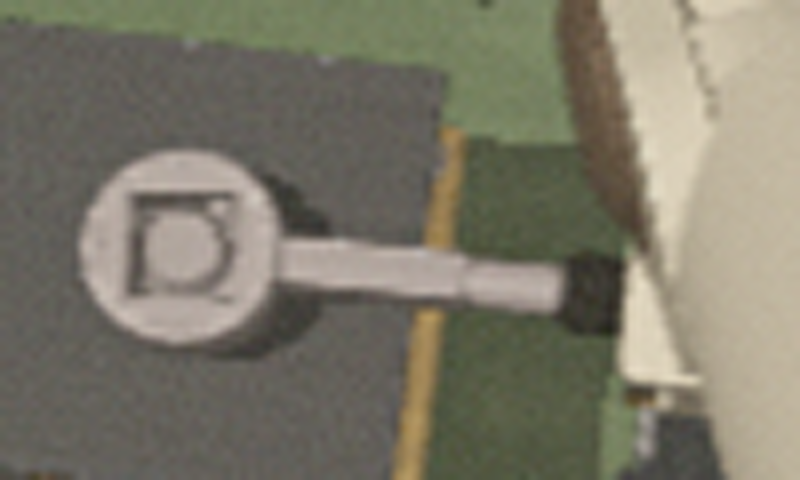

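Request:
{"method": "drive_tool", "body": {
  "motion": [
    [0.004, 0, 0, -0.02, 0],
    [0.008, 0, 0.0001, -0.04, 0],
    [0.012, 0, 0.0003, -0.06, 0],
    [0.0145, 0, 0.0005, -0.08, 0],
    [0.0145, 0, 0.0005, -0.08, 0]
  ]
}}

```text
time: 16.2
eef_pos: [0.5632, -0.0776, 0.1026]
tool_rot: [-1.575, -0.077, 0.035]
force: [8.0, 0.6, -3.6]
grip_width: 0.0241
```

```bash
python3 -W ignore st.py
```

```text
th -85.32805010108994 turned 24.58805010108994 0.42914243090934406 yaw-th 89.4266537247059 F [ 8.05   0.608 -3.638] T [-0.004 -1.386  0.203] w 0.02408722261679541 r 0.18230301038675767 z 0.10256415123504564 16.2
moment about nut from F 1.4716198944476664 +T 1.6745888357638925 tilt [ 0.027 -1.    -0.006]
```

Request:
{"method": "drive_tool", "body": {
  "motion": [
    [0.003, 0, 0, -0.02, 0],
    [0.006, 0, 0.0001, -0.035, 0],
    [0.006, 0, 0.0001, -0.035, 0]
  ]
}}

```text
time: 16.58
eef_pos: [0.5679, -0.0771, 0.102]
tool_rot: [-1.574, -0.102, 0.065]
force: [-0.0, 0.1, -2.4]
grip_width: 0.0243
```

```bash
python3 -W ignore st.py
```

```text
th -83.86505077022264 turned 23.125050770222636 0.4036082756312357 yaw-th 89.93978035703839 F [-0.011  0.058 -2.405] T [-0.059  0.154 -0.015] w 0.024346317078142426 r 0.18228114254921998 z 0.10196251692302401 16.575
moment about nut from F -0.0008236831362242877 +T -0.015694787451026412 tilt [ 0.024 -1.    -0.006]
```

Request:
{"method": "drive_tool", "body": {
  "motion": [
    [0, 0.0008, 0, 0, 0],
    [0, 0.0008, 0, 0, 0],
    [0, 0.0008, 0, 0, 0.3],
    [0, 0.0008, 0, 0, 0.6],
    [0, 0.0008, 0, 0, 0.8],
    [0, 0.0008, 0, 0, 0.8],
    [0, 0.0008, 0, 0, 0.8],
    [0, 0.0008, 0, 0, 0.8]
  ]
}}

```text
time: 17.58
eef_pos: [0.5679, -0.0771, 0.1012]
tool_rot: [-1.574, -0.102, 0.065]
force: [0.2, -0.2, -0.1]
grip_width: 0.0713
```

Request:
{"method": "drive_tool", "body": {
  "motion": [
    [0, -0.03, 0, 0, 0.8],
    [0, -0.07, 0, 0, 0.8],
    [0, -0.12, 0, 0, 0.8],
    [0, -0.15, 0, 0, 0.8],
    [0, -0.15, -0.02, 0, 0.8],
    [0, -0.15, -0.04, 0, 0.8]
  ]
}}

```text
time: 18.32
eef_pos: [0.5681, -0.1181, 0.2507]
tool_rot: [-1.575, -0.101, 0.065]
force: [0.4, 0.2, -1.2]
grip_width: 0.0735
```

```bash
python3 look.py w11; python3 -W ignore st.py; python3 - <<'E'
from h import *
im=viewer.get_image('top'); crop(im,150,120,400,300,3,'pics/t11.png')
E
```

```text
[ 0.5681 -0.1181  0.2507] [0.9942 0.1054 0.0224] yaw 6.051706395875103 [ 0.8033  0.4205 -0.8336  1.7169  0.3449  1.1323 -0.0233] 18.325 [ 0.4098  0.1684 -1.2378]
th -85.09660639893433 turned 24.356606398934325 0.42510297627372345 yaw-th 90.88916052911655 F [ 0.385 -3.066 -0.772] T [-0.236 -0.168 -0.011] w 0.07354242598493306 r 0.22724218844638713 z 0.24980404640705645 18.375
moment about nut from F 0.027537645738625827 +T 0.01623014001355648 tilt [ 0.021 -1.    -0.008]
```

View pics/w11.png

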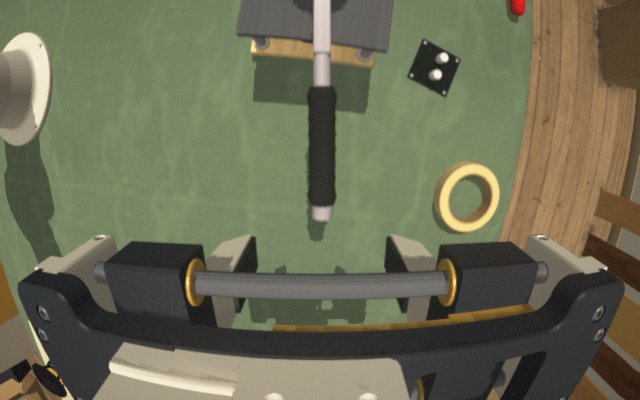

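View pics/t11.png

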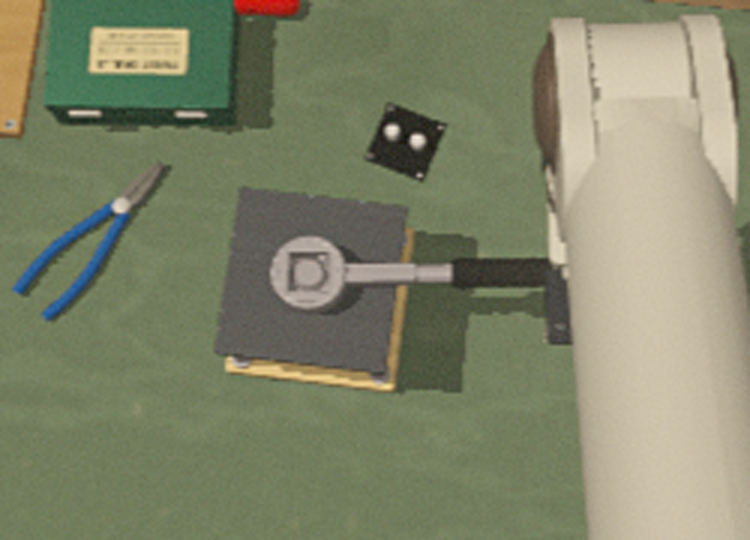

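Request:
{"method": "drive_tool", "body": {
  "motion": [
    [0, 0, 0, 0, 0.8],
    [0, 0, 0, 0, 0.8],
    [0, 0, 0, 0, 0.8],
    [0, 0, 0, 0, 0.8]
  ]
}}

```text
time: 18.92
eef_pos: [0.5676, -0.1203, 0.2495]
tool_rot: [-1.575, -0.096, 0.063]
force: [0.9, 0.4, -0.6]
grip_width: 0.0734
```

```bash
python3 -W ignore st.py; python3 - <<'E'
from h import *
i=viewer.camera_info('top'); im=viewer.get_image('top')
print(ray(i,((308+.5)/3-.5+150,(272+.5)/3-.5+120),.134))
crop(im,230,180,350,240,6,'pics/t12.png')
i=viewer.camera_info('scene'); crop(viewer.get_image('scene'),220,160,340,240,6,'pics/s12.png')
E
```

```text
th -85.10706357022518 turned 24.367063570225177 0.42528548834319385 yaw-th 90.91093960529523 F [ 0.858  0.388 -0.568] T [-0.015 -0.075  0.002] w 0.07339059868400363 r 0.2252187752772139 z 0.24951592036599848 18.925
moment about nut from F 0.1999545813594937 +T 0.20231747921976057 tilt [ 0.021 -1.    -0.007]
[0.54785966 0.10330453 0.134     ]
```

View pics/t12.png

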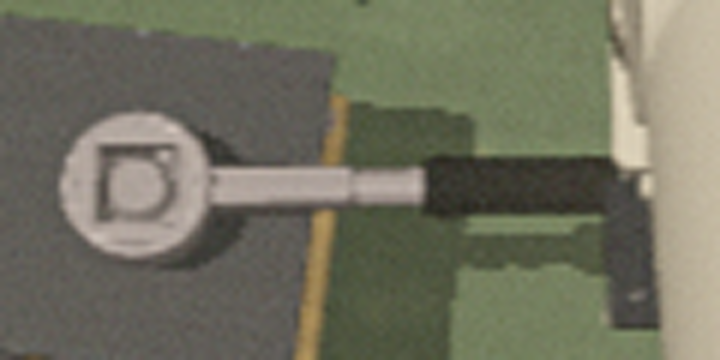

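View pics/s12.png

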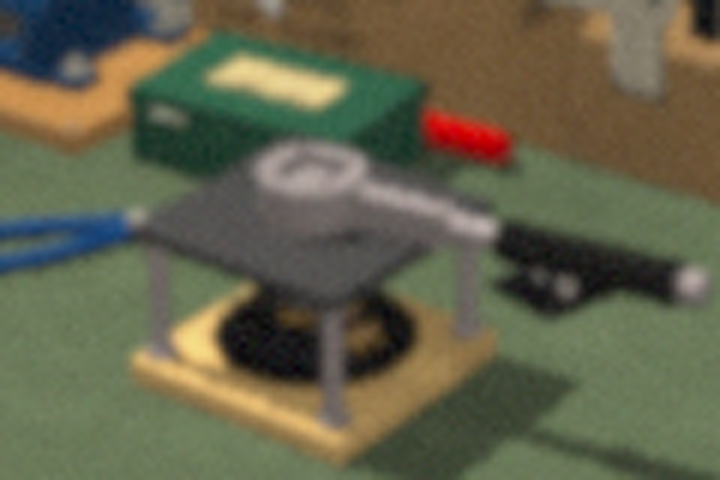

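The wrench lies flat on the plate over the nut with its handle straight, and nothing touches it. I'm handing the job in.

```bash
python3 -c "
from cell import bot; print(bot.sign_off())"
```

```text
the job is handed in; nothing more can be done
None
```

The wrench is on the nut, it clicked once, and I let go of it and handed the job in at about 19 s.

- **Placing:** I carried it by the neck, about 52 mm from the socket axis. The socket went down over the nut with the handle about 61° to the right of straight ahead. It met the plate with about 13 N and I let go.
- **Click:** I took it by the black grip, about 183 mm from the axis, and swung it clockwise. The nut ran free for about 0.4 rad, then tightened. The moment about the nut rose to about 1.6 N m and then fell to about 1.4 N m, which I took as the click. I read a little less than the nominal 1.8 N m, at coarse steps, so I may have missed the peak.
- **How far past straight:** From the arm's position the handle went about 0.1 rad (about 17 mm at the grip), between the 8 mm needed for the click and the 40 mm limit. The top picture gave about 0.075 rad. Swinging back, the force fell to zero close to the angle where the nut had tightened, and I let go there.
- **Last checks:**
  - The head was centred about 1 mm from the nut as measured.
  - In the top and scene pictures the head looked flat on the plate and the handle straight.
  - The gripper was clear, about 0.12 m above the handle.
  - The pliers, terminal plate and masking tape showed no visible shift. The tweeter was not checked again, but the arm never went low near it.

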